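Set a soap bar to the far flip stop of a wire soap cutter

TASK

Set up the long laundry soap bar for cutting the larger pieces: flip the far stop of the soap cutter (the one farther past the cutting wire from the bar) fully down across the channel, then push the bar along the channel until its leading end sits firmly and squarely against that stop with all the play of its loose hinge taken up. Push gently enough not to dent the soap, leave the nearer stop up, and do not disturb the other things on the table.

Things in the scene. Friction and masses are not known exactly. Their poses are not given: they have to be found in the camera images.
- cutter: Wooden soap cutter screwed to the table. Base 104 x 370 x 18 mm (y -190 to 180) with a 61 mm wide channel open at top and ends. Origin: underside, mid channel, at the cutting slot. +y: feed direction of the bar; +x: from low lip to fence. Channel floor z = 18 mm. Lip x = -46 to -30, top z = 34 mm. Fence x = 30 to 49, top z = 78 mm. On it two flip stops, pins along y at x = 40, z = 90 mm.
- bow_tip (a point): Tip of the wooden grip of the raised wire bow. The bow is fixed behind the fence in the plane y = 0 of the cutter (at the slot) and leans back: its bars run from x = 25 to 180 mm in the cutter's frame, up to z = 250 mm, 20 mm thick. Keep clear of it.
- far_sleeve: Steel sleeve 16 mm across, 24 mm long, on the far stop's pin (cutter y around 140 mm); carries the far flag. Origin: on the pin axis in the flag's middle plane; axes as the cutter's. Worn hinge: sleeve and flag slide along the pin against about 2.5 N. At the start 2 to 9 mm of play are left in the feed direction before it is solid; how much must be felt.
- far_stop (a joint): Angle of the far flag about its pin: 0 = fully down (solid rest, the flag fills the channel); grows as it swings up and back, to 1.9 rad. Starts about upright, 1.45 to 1.8 rad. Stiff hinge: the flag stays where it is left and needs 2 to 3 N at its tab to move.
- far_tab (a point): Middle of the outer face of the far flag's thumb tab, a flange 30 (y) x 22 x 5 mm on the flag's upper edge at its free end: 57 mm out from the pin, outer face 15 mm above the pin (as seen flag down). Flag down: the face looks up. Flag up: it looks to the cutter's +x, away from the channel, so push it from behind the fence over and down. Turns with the flag.
- far_face (a point): Middle of the blade face that meets the bar. The flag is a dark metal plate 8 mm thick (y) swinging in its own plane; seen down it reaches 68 mm from the pin to -x, 10 mm above and 64 mm below the pin. This point: 39 mm out, 36 mm below the pin, 4 mm to -y of the sleeve's origin. Turns with the flag; its y axis stays along the cutter's y.
- near_stop (a joint): Angle of the near flag, a like part 85 mm before the far one (cutter y around 55 mm); same meaning. Starts up, 1.45 to 1.8 rad, and must stay up.
- bar: Bar of hard laundry soap, 55 (x) x 200 (y) x 50 mm high, 0.36 to 0.96 kg, lying in the channel. Origin: centre of its underside; +y points along the feed. Slippery: sliding it takes 1 to 5 N (differs each time). Against the stop it wants a firm push, 7 to 10 N beyond what sliding takes (under 5 N on the stop is not seated); its end dents above 12 N on the stop.
- bar_front (a point): Centre of the bar's leading end face (towards the stops).
- bar_back (a point): Centre of the bar's trailing end face, where it is pushed, 25 mm above the channel floor (pushed low and level it slides best; bearing down on it adds friction); it starts near or up to 75 mm past the channel's open end.
- iron: Cast iron charcoal iron, 195 x 110 mm, 155 mm tall to its wooden grip, on a round terracotta trivet (200 mm wide, 14 mm high) behind the cutter. Bystander. Origin: centre of its sole.
- jug: Plastic jug, 120 mm wide, 200 mm tall, with a side handle. Bystander. Origin: centre of its foot.
- cup: Stainless cup, 80 mm wide, 95 mm tall. Bystander. Origin: centre of its foot.
Things that resemble listed ones, but are neither listed nor needed, are in the scene too. What is shaped like the bar but pink or yellow is not meant.

How it is judged:
By the outcome, as a careful person would: the job done as asked, in the order asked, and still so for the second after the job is handed in, with the robot touching nothing.
It also fails if it takes over 72 s, if anything falls off the work surface, if the arm or the gripper's body presses on something with over 40 N, if the wrist force passes 120 N, or if a joint passes its speed limit or range.

ROBOT

A 6-joint arm with a two-finger parallel gripper is mounted at the origin on the work surface. World frame = base frame: x ahead of the robot, y to its left, z up, the work surface at z = 0. Lengths are in mm, angles in degrees, forces in N, time in s.
With the tool pointing down it reaches from about 300 to 850 mm from the base axis. Payload 4.2 kg.
Tool frame: the origin (TCP) lies at the very end of the fingers, on their centre line; the grasp point (between the pads) lies 19 mm behind it; z points along the fingers, y is the direction in which the jaws open and shut (so a half turn about z gives the same grasp; the last joint's range is limited). The gripper opens to 91 mm and grips with 3 to 60 N. Pads are 32 mm wide; open, the fingers measure 118 mm over their backs; the gripper's body (76 mm by 178 mm) begins 60 mm behind the grasp point.
Start: joints at [71.849, 18.312, 89.639, -0, 72.044, -1.146], TCP at [168.168, 549.875, 213.976] pointing down, gripper open.
Joint ranges: [-177.97, 177.97], [-48.28, 115.42], [12.27, 149.76], [-77.06, 257.06], [2.81, 150.46], [-146.56, 146.56]. Speed limits (degrees/s): [147.25, 147.25, 180, 180, 180, 180].

INTERFACE

Orientations are given as [roll, pitch, yaw] about the fixed x, y, z axes, in that order (R = Rz(yaw) Ry(pitch) Rx(roll)).
In Python, from workcell import telemetry, grab_frame, job gives the robot as it stands.
- The arm moves only by the tool drive_tool, never from a script. Its argument "moves" is a list of rows, each an object of numbers: "claw": the closure, from -1 (fully open) to 1 (shut); "dx", "dy", "dz": the shift along the tool's x, y, z in units of 20 mm (1.0 is 20 mm); "yaw": the turn about the tool's z in units of 0.15 rad (1.0 is 0.15 rad). In form: [{"claw": .., "dx": .., "dy": .., "dz": .., "yaw": ..}, ...]. A call has 1 to 5 rows; each row shifts and turns the pose as measured when the row begins, along the tool's axes as they then stand; what a row does not reach is not made up. A row lasts 1/8 s, in which the tool goes at most 62.5 mm and 10.7 degrees, less where a joint would pass 70% of its speed; a pose out of reach is approached as far as the arm can. A call with a number of a shift or a turn outside -1 to 1 is refused whole. A call with a gripper value outside its range is refused whole. The fingers move at their own pace and stop on an object; "grip_force" is the grip in N (left out, the last holds). Time passes only in rows, so rows that do not move let the fingers close. It gives the time, the measured TCP pose, the force and the opening at its end, in the units of the state.
- telemetry.state(): the state, without advancing time (a new reading comes with each control period).
- grab_frame(name): name is "scene" or "top"; returns a dict with "color" (420x560x3 uint8, blue, green, red), "vertical_fov" (degrees; the focal length in pixels is half the picture's height over the tangent of half this angle, whatever the lens; pixels are square), "cx", "cy" (the principal point, pixels), "pose" (4x4, takes a point from camera to world coordinates). Camera axes: x right, y down, z forward; pixel columns grow to the right and rows downward; lengths in mm; the calibration is good to about 2 mm. A picture is of the moment at which its call begins. There is no depth.
- job.job_done(): hands the job in, once; it reports no verdict.
The state is a dict: "time_s": time; "qpos": joint angles; "qvel": joint speeds; "effort": joint torques, N m; "ee_pos": TCP position; "ee_rot": TCP orientation; "force": force on the tool from outside, world axes, zero at the start; "torque": the same for the moment, N m; "gripper_width": finger opening in mm.
Only numpy, scipy, OpenCV 4.12 (cv2) and the standard library are available. Lean on these libraries where they do the work, as an engineer would, in place of code of your own. Each camera call takes 0.05 s, during which the arm holds its last target.

## Working session

There is one attempt and no reset: what is moved stays moved. The work goes in short steps, Python scripts to look and compute and a tool call to move; the robot and the scene stay as the last step left them, time stands still between calls to the robot, and variables do not carry over. Pictures are saved under pics/ and viewed, and the job is handed in when it is done.

Besides the shell and the picture viewer there is one more tool, called after "Call:" as name(argument=value, ...), one argument or row to a line, values as JSON. drive_tool: Moves the arm, as the interface text tells. Its arguments: {"type":"object","properties":{"moves":{"type":"array"},"grip_force":{"type":"number"}},"required":["moves"]}

```bash
mkdir -p pics; ls
cat > h.py <<'E'
import numpy as np,cv2,sys
from workcell import telemetry, grab_frame, job
def snap(n,f):
    d=grab_frame(n); cv2.imwrite('pics/'+f+'.png',d['color']); 
    np.savez('pics/'+f+'.npz',color=d['color'],fov=d['vertical_fov'],cx=d['cx'],cy=d['cy'],pose=d['pose']); return d
def load(f):
    return np.load('pics/'+f+'.npz')
def ray(d,u,v):
    f=d['color'].shape[0]/2/np.tan(np.radians(float(d['fov']))/2)
    P=d['pose']; r=P[:3,:3]@np.array([(u-d['cx'])/f,(v-d['cy'])/f,1.]); return P[:3,3],r/np.linalg.norm(r)
def onz(d,u,v,z):
    o,r=ray(d,u,v); return o+r*(z-o[2])/r[2]
def proj(d,p):
    f=d['color'].shape[0]/2/np.tan(np.radians(float(d['fov']))/2)
    P=d['pose']; q=P[:3,:3].T@(np.array(p)-P[:3,3]); return np.array([d['cx']+f*q[0]/q[2],d['cy']+f*q[1]/q[2]])
def tri(d1,p1,d2,p2):
    o1,r1=ray(d1,*p1);o2,r2=ray(d2,*p2)
    t=np.linalg.lstsq(np.stack([r1,-r2],1),o2-o1,rcond=None)[0]
    a=o1+r1*t[0];b=o2+r2*t[1]; return (a+b)/2,np.linalg.norm(a-b)
E
python3 - <<'E'
from h import *
print(telemetry.state())
for n in('scene','top'):
    d=snap(n,n+'0'); print(d['vertical_fov'],d['cx'],d['cy'],d['pose'])
    cv2.imwrite('pics/'+n+'0b.png',cv2.resize(d['color'],(800,600),interpolation=cv2.INTER_CUBIC))
E
```

```text
pics
{'time_s': 0.0, 'qpos': array([ 7.18479573e+01,  1.83496283e+01,  8.97073341e+01, -2.91815064e-04,
        7.20426886e+01, -1.14422092e+00]), 'qvel': array([-0.02910356,  0.08698407, -0.08008363, -0.00129378, -0.03627002,
        0.05969312]), 'effort': array([ 4.73903549e-05, -4.12448001e+01, -2.31974941e+01,  7.26208510e-02,
        4.54417686e-02, -1.21231406e-04]), 'ee_pos': array([168.01438707, 549.37213386, 213.13416479]), 'ee_rot': array([-1.79900363e+02, -1.71255187e-03,  1.62992267e+02]), 'force': array([ 0.12648838, -0.71668171, -0.21507942]), 'torque': array([-0.03432035, -0.05801222,  0.0354463 ]), 'gripper_width': 91.18747066155252}
45.47439754869745 283.3828507170265 205.45594215452522 [[ 7.31845320e-01  5.37256573e-01 -4.19234781e-01  1.23155118e+03]
 [ 6.81364753e-01 -5.66029308e-01  4.64061306e-01 -7.90768867e+02]
 [ 1.20208142e-02 -6.25272898e-01 -7.80313593e-01  1.50828373e+03]
 [ 0.00000000e+00  0.00000000e+00  0.00000000e+00  1.00000000e+00]]
43.72858935184307 267.53177069849113 194.40481880128021 [[ 1.87559516e-02 -9.88012251e-01  1.53231873e-01  2.91447425e+02]
 [-9.99754098e-01 -2.03465077e-02 -8.81839644e-03  1.63033223e+01]
 [ 1.18304172e-02 -1.53028795e-01 -9.88150914e-01  1.71646197e+03]
 [ 0.00000000e+00  0.00000000e+00  0.00000000e+00  1.00000000e+00]]
```

View pics/scene0b.png

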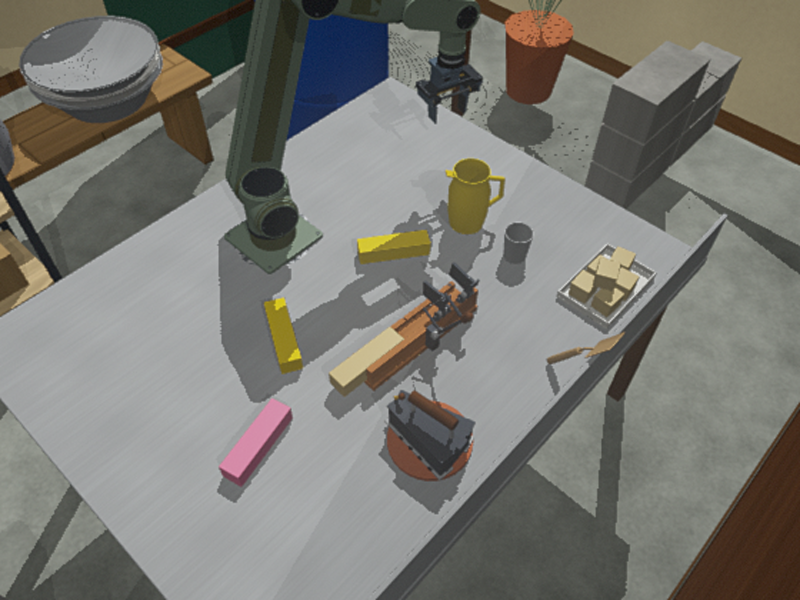

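View pics/top0b.png

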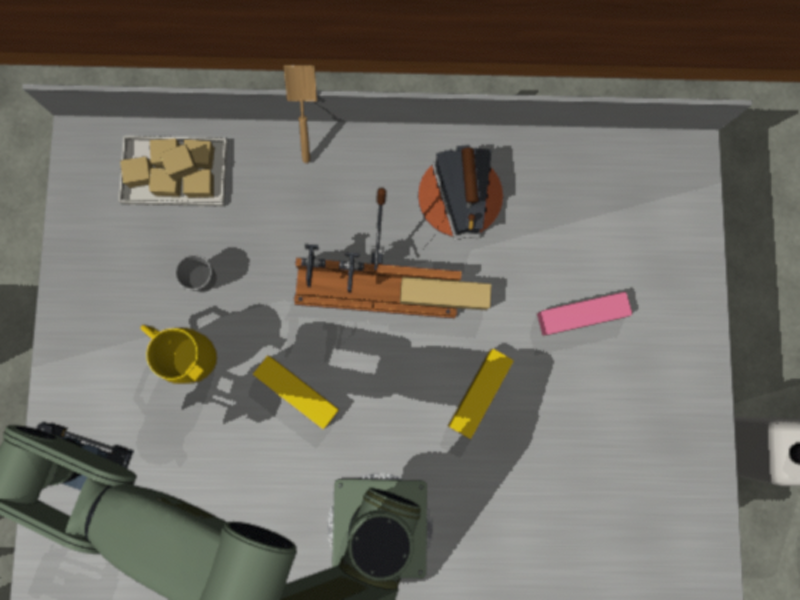

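The top view shows the cutter around pixels (295-490, 240-320) of the enlarged picture. Its feed direction is roughly world +y, the fence is on the far side, and both stops are up. I'll zoom in to measure.

Run:
```python
from h import *
c=load('top0')['color'][120:235,190:360]; cv2.imwrite('pics/t0c.png',cv2.resize(c,None,fx=4.7,fy=4.7,interpolation=cv2.INTER_CUBIC))
c=load('scene0')['color'][170:290,220:350]; cv2.imwrite('pics/s0c.png',cv2.resize(c,None,fx=5,fy=5,interpolation=cv2.INTER_CUBIC))
```

```text
(no output)
```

View pics/t0c.png

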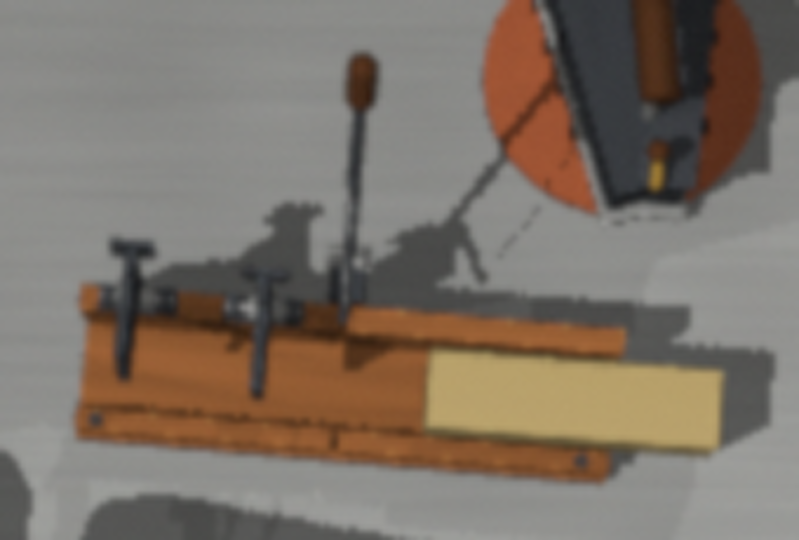

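View pics/s0c.png

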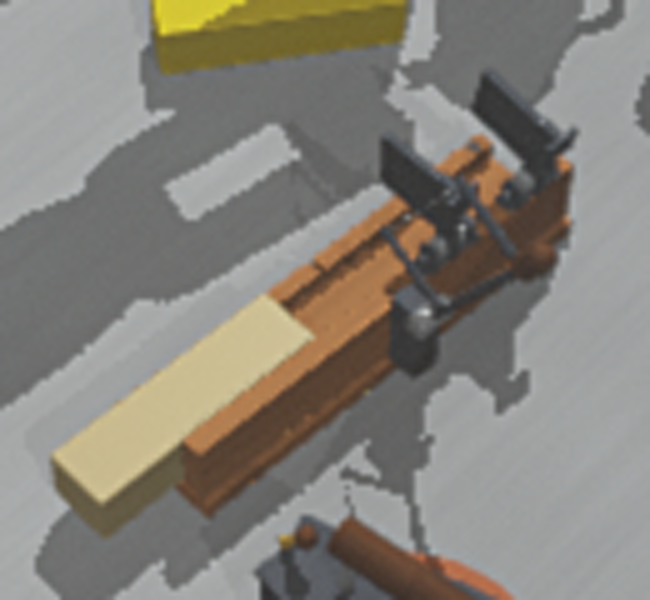

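Run:
```python
from h import *
t=load('top0');s=load('scene0')
T=lambda u,v:(190+u/4.7-.4,120+v/4.7-.4)
S=lambda u,v:(220+u/5-.4,170+v/5-.4)
pr=lambda n,x:print(n,np.round(x,1))
pr('lip out L z34',onz(t,*T(78,437),34));pr('lip out R',onz(t,*T(608,480),34)); pr('lip in L',onz(t,*T(80,408),34))
pr('fence out L z78',onz(t,*T(82,285),78));pr('fence out R',onz(t,*T(627,329),78));pr('fence in R',onz(t,*T(622,355),78)); pr('fence in L',onz(t,*T(84,316),78))
pr('bar FL',onz(t,*T(430,348),68));pr('bar FR',onz(t,*T(426,429),68));pr('bar BL',onz(t,*T(723,371),68));pr('bar BR',onz(t,*T(715,453),68))
pr('slot lip',onz(t,*T(334,441),34))
pr('S bar FL(fence)',onz(s,*S(313,338),68));pr('S bar F lip',onz(s,*S(268,294),68));pr('S B lip',onz(s,*S(54,459),68));pr('S B fence',onz(s,*S(104,502),68))
pr('bow tip',tri(t,T(364,65),s,S(545,258)))if 0 else None
pr('tab top far z147',onz(t,*T(132,245),147))
pr('tab ends',[onz(t,*T(110,245),147),onz(t,*T(155,245),147)])
pr('flag up edge far',[onz(t,*T(124,375),150)])
pr('near tab ends',[onz(t,*T(242,275),147),onz(t,*T(288,275),147)])
pr('sleeve ends far',[onz(t,*T(100,298),90),onz(t,*T(176,303),90)])
pr('sleeve ends near',[onz(t,*T(225,306),90),onz(t,*T(302,313),90)])
```

```text
lip out L z34 [488.8 198.4  34. ]
lip out R [ 466.4 -166.5   34. ]
lip in L [509.  197.7  34. ]
fence out L z78 [587.1 194.7  78. ]
fence out R [ 564.6 -174.2   78. ]
fence in R [ 546.7 -170.9   78. ]
fence in L [565.9 192.6  78. ]
bar FL [550.4 -41.6  68. ]
bar FR [495.  -39.7  68. ]
bar BL [ 538.7 -240.7   68. ]
bar BR [ 482.7 -235.1   68. ]
slot lip [489.6  22.3  34. ]
S bar FL(fence) [551.9 -41.4  68. ]
S bar F lip [502.7 -35.6  68. ]
S B lip [ 492.9 -234.5   68. ]
S B fence [ 541.7 -234.8   68. ]
tab top far z147 [601.7 155.7 147. ]
tab ends [[601.4 170.  147. ]
 [602.  140.8 147. ]]
flag up edge far [[515.9 157.8 150. ]]
near tab ends [[583.4  83.8 147. ]
 [584.   54.  147. ]]
sleeve ends far [[576.3 181.   90. ]
 [574.  130.   90. ]]
sleeve ends near [[572.6  97.1  90. ]
 [569.   45.4  90. ]]
```

Call:
drive_tool(
  moves=[
    {"claw": 1,"dx": 0,"dy": 0,"dz": -1,"yaw": 1},
    {"claw": 1,"dx": 0,"dy": 0,"dz": -1,"yaw": 1},
    {"claw": 1,"dx": 0,"dy": 0,"dz": -1,"yaw": 1},
    {"claw": 1,"dx": 0,"dy": 0,"dz": -1,"yaw": 1},
    {"claw": 1,"dx": 0,"dy": 0,"dz": -1,"yaw": 1},
  ],
  grip_force=20,
)

```text
time_s: 0.72
ee_pos: [167.4, 547.6, 311.3]
ee_rot: [-179.5, 0.5, 118.6]
force: [0.7, -0.1, 0.2]
gripper_width: 44.2
```

```bash
cat >> h.py <<'E'
YAW=-3.5; O=np.array([525.5,18.2]); a=np.radians(YAW)
EX=np.array([np.cos(a),np.sin(a)]); EY=np.array([-np.sin(a),np.cos(a)])
def w2c(p): d=np.array(p[:2])-O; return np.array([d@EX,d@EY,*p[2:3]])
def c2w(x,y): return O+x*EX+y*EY
def where(target=None):
    s=telemetry.state(); p=s['ee_pos']; r=s['ee_rot']
    F=s['force']; print('t',round(s['time_s'],2),'world',p.round(1),'cut',w2c(p).round(1),'rot',r.round(2),'F(cut)',np.round([F[:2]@EX,F[:2]@EY,F[2]],1),'w',round(s['gripper_width'],1))
    print('yaw units to go', round(np.radians(((r[2]-(90+YAW)+180)%360)-180)/.15,2))
    if target is not None:
        psi=np.radians(r[2]); tx=np.array([np.cos(psi),np.sin(psi)]); ty=np.array([np.sin(psi),-np.cos(psi)])
        d=c2w(*target[:2])-p[:2]; print('units dx,dy,dz:',np.round([d@tx/20,d@ty/20,(p[2]-target[2])/20],2))
E
python3 -c "
from h import *
where((100,141,280))"
```

```text
t 0.72 world [167.4 547.6 311.3] cut [-389.7  506.5  311.3] rot [-179.48    0.49  118.62] F(cut) [ 0.7 -0.1  0.2] w 44.2
yaw units to go 3.74
units dx,dy,dz: [-28.5   11.02   1.57]
```

Call:
drive_tool(
  moves=[
    {"claw": 1,"dx": 0,"dy": 0,"dz": 0,"yaw": 1},
    {"claw": 1,"dx": 0,"dy": 0,"dz": 0,"yaw": 1},
    {"claw": 1,"dx": 0,"dy": 0,"dz": 0,"yaw": 1},
    {"claw": 1,"dx": -0.75,"dy": 1,"dz": 0,"yaw": 0.7},
    {"claw": 1,"dx": -0.75,"dy": 1,"dz": 0,"yaw": 0},
  ],
)

```text
time_s: 1.35
ee_pos: [206.4, 516.9, 310.8]
ee_rot: [-179.8, 0.8, 85.8]
force: [0.1, 0.6, -0.3]
gripper_width: 0.4
```

Call:
drive_tool(
  moves=[
    {"claw": 1,"dx": -0.75,"dy": 1,"dz": 0,"yaw": 0},
    {"claw": 1,"dx": -0.75,"dy": 1,"dz": 0,"yaw": 0},
    {"claw": 1,"dx": -0.75,"dy": 1,"dz": 0,"yaw": 0},
    {"claw": 1,"dx": -0.75,"dy": 1,"dz": 0,"yaw": 0},
    {"claw": 1,"dx": -0.75,"dy": 1,"dz": 0,"yaw": 0},
  ],
)

```text
time_s: 1.98
ee_pos: [302.9, 431.1, 308.9]
ee_rot: [-179.7, 1.0, 85.9]
force: [0.1, -0.5, 0.4]
gripper_width: 0.4
```

```bash
python3 -c "
from h import *
where((100,141,280))"
```

```text
t 1.98 world [302.9 431.1 308.9] cut [-247.4  398.5  308.9] rot [-179.65    1.04   85.89] F(cut) [ 0.1 -0.5  0.4] w 0.4
yaw units to go -0.07
units dx,dy,dz: [-12.69  17.51   1.44]
```

Call:
drive_tool(
  moves=[
    {"claw": 1,"dx": -0.75,"dy": 1,"dz": 0,"yaw": 0},
    {"claw": 1,"dx": -0.75,"dy": 1,"dz": 0,"yaw": 0},
    {"claw": 1,"dx": -0.75,"dy": 1,"dz": 0,"yaw": 0},
    {"claw": 1,"dx": -0.75,"dy": 1,"dz": 0,"yaw": 0},
    {"claw": 1,"dx": -0.75,"dy": 1,"dz": 0,"yaw": 0},
  ],
)

```text
time_s: 2.6
ee_pos: [399.3, 345.2, 307.3]
ee_rot: [-179.5, 1.3, 85.9]
force: [-0.1, 0.9, -0.7]
gripper_width: 0.4
```

Call:
drive_tool(
  moves=[
    {"claw": 1,"dx": -0.75,"dy": 1,"dz": 0,"yaw": 0},
    {"claw": 1,"dx": -0.75,"dy": 1,"dz": 0,"yaw": 0},
    {"claw": 1,"dx": -0.75,"dy": 1,"dz": 0,"yaw": 0},
    {"claw": 1,"dx": -0.75,"dy": 1,"dz": 0,"yaw": 0},
    {"claw": 1,"dx": -0.75,"dy": 1,"dz": 0,"yaw": 0},
  ],
)

```text
time_s: 3.22
ee_pos: [495.7, 259.6, 305.5]
ee_rot: [-179.2, 1.4, 85.9]
force: [-0.6, 0.2, -0.9]
gripper_width: 0.4
```

Call:
drive_tool(
  moves=[
    {"claw": 1,"dx": -0.75,"dy": 1,"dz": 0,"yaw": 0},
    {"claw": 1,"dx": -0.75,"dy": 1,"dz": 0,"yaw": 0},
    {"claw": 1,"dx": -0.75,"dy": 1,"dz": 0,"yaw": 0},
    {"claw": 1,"dx": -0.75,"dy": 1,"dz": 0,"yaw": 0},
    {"claw": 1,"dx": -0.75,"dy": 1,"dz": 0,"yaw": 0},
  ],
)

```text
time_s: 3.85
ee_pos: [592.6, 173.9, 303.4]
ee_rot: [-179.0, 1.5, 85.9]
force: [0.2, -0.2, -0.8]
gripper_width: 0.6
```

```bash
python3 -c "
from h import *
where((105,141,280))"
```

```text
t 3.85 world [592.6 173.9 303.4] cut [ 57.5 159.5 303.4] rot [-178.95    1.54   85.91] F(cut) [ 0.2 -0.2 -0.8] w 0.6
yaw units to go -0.07
units dx,dy,dz: [-0.9   2.38  1.17]
```

Call:
drive_tool(
  moves=[
    {"claw": 1,"dx": -0.3,"dy": 0.8,"dz": 0,"yaw": 0},
    {"claw": 1,"dx": -0.3,"dy": 0.8,"dz": 0,"yaw": 0},
    {"claw": 1,"dx": -0.3,"dy": 0.9,"dz": 0,"yaw": 0},
    {"claw": 1,"dx": 0,"dy": 0,"dz": 0.5,"yaw": 0},
    {"claw": 1,"dx": 0,"dy": 0,"dz": 0,"yaw": 0},
  ],
)

```text
time_s: 4.47
ee_pos: [644.7, 150.2, 290.6]
ee_rot: [-178.8, 1.5, 85.8]
force: [0.6, 0.7, -0.0]
gripper_width: 0.5
```

```bash
python3 -c "
from h import *
where((105,141,135))
t=snap('top','t1');s=snap('scene','s1')
c=t['color'][90:220,180:330]; cv2.imwrite('pics/t1c.png',cv2.resize(c,None,fx=5,fy=5,interpolation=cv2.INTER_CUBIC))
c=s['color'][130:260,260:400]; cv2.imwrite('pics/s1c.png',cv2.resize(c,None,fx=5,fy=5,interpolation=cv2.INTER_CUBIC))
"
```

```text
t 4.47 world [644.7 150.2 290.6] cut [111.  139.  290.6] rot [-178.78    1.5    85.82] F(cut) [ 0.6  0.7 -0. ] w 0.5
yaw units to go -0.08
units dx,dy,dz: [ 0.09 -0.3   7.78]
```

View pics/s1c.png

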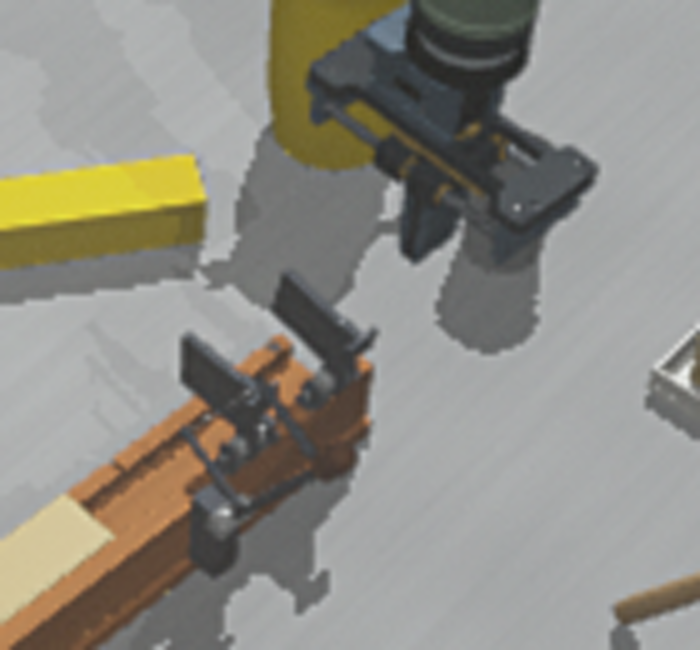

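View pics/t1c.png

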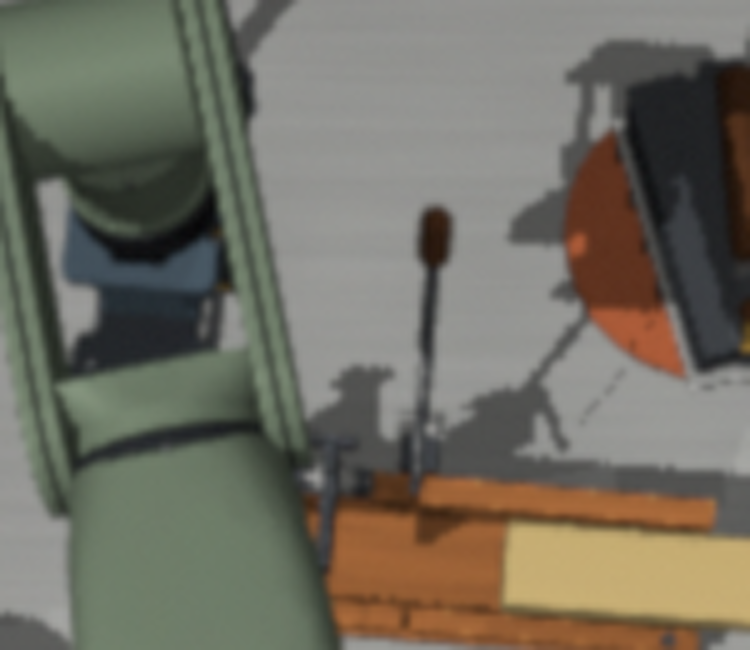

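Call:
drive_tool(
  moves=[
    {"claw": 1,"dx": 0,"dy": -0.1,"dz": 1,"yaw": 0},
    {"claw": 1,"dx": 0,"dy": -0.1,"dz": 1,"yaw": 0},
    {"claw": 1,"dx": 0,"dy": -0.1,"dz": 1,"yaw": 0},
    {"claw": 1,"dx": 0,"dy": 0,"dz": 1,"yaw": 0},
    {"claw": 1,"dx": 0,"dy": 0,"dz": 1,"yaw": 0},
  ],
)

```text
time_s: 5.2
ee_pos: [636.0, 151.3, 194.6]
ee_rot: [-179.4, 1.3, 86.0]
force: [-0.4, 0.6, -0.5]
gripper_width: 0.7
```

Call:
drive_tool(
  moves=[
    {"claw": 1,"dx": 0,"dy": 0,"dz": 1,"yaw": 0},
    {"claw": 1,"dx": 0,"dy": 0,"dz": 1,"yaw": 0},
    {"claw": 1,"dx": 0,"dy": 0,"dz": 0.4,"yaw": 0},
    {"claw": 1,"dx": 0,"dy": 0,"dz": 0,"yaw": 0},
  ],
)

```text
time_s: 5.7
ee_pos: [633.4, 151.9, 146.3]
ee_rot: [-179.4, 1.2, 86.2]
force: [-1.1, 0.0, 0.4]
gripper_width: 0.5
```

```bash
python3 -c "
from h import *
where((100,141,135))
s=snap('scene','s2')
c=s['color'][130:260,260:400]; cv2.imwrite('pics/s2c.png',cv2.resize(c,None,fx=5,fy=5,interpolation=cv2.INTER_CUBIC))
"
```

```text
t 5.7 world [633.4 151.9 146.3] cut [ 99.5 140.  146.3] rot [-179.38    1.23   86.17] F(cut) [-1.1 -0.   0.4] w 0.5
yaw units to go -0.04
units dx,dy,dz: [0.05 0.02 0.57]
```

View pics/s2c.png

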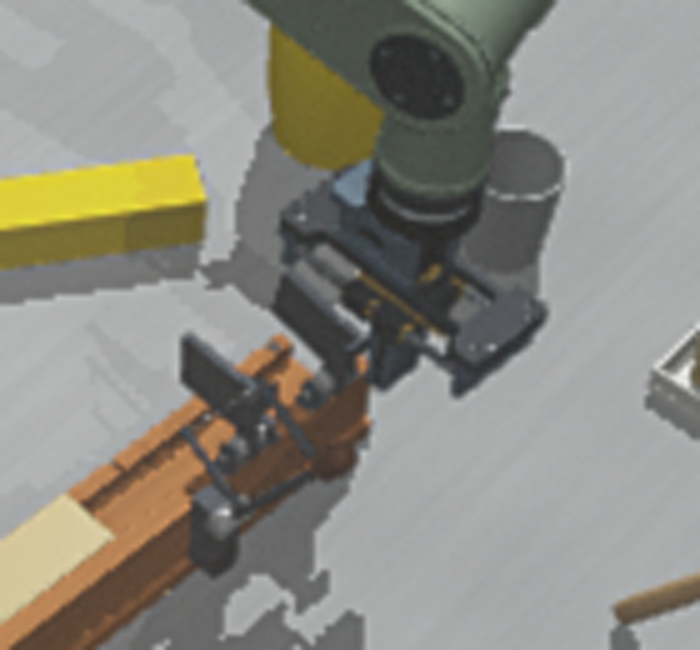

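Call:
drive_tool(
  moves=[
    {"claw": 1,"dx": 0,"dy": 0,"dz": 0.6,"yaw": 0},
    {"claw": 1,"dx": 0,"dy": -0.4,"dz": 0.2,"yaw": 0},
    {"claw": 1,"dx": 0,"dy": -0.4,"dz": 0,"yaw": 0},
    {"claw": 1,"dx": 0,"dy": -0.4,"dz": 0,"yaw": 0},
  ],
)

```text
time_s: 6.25
ee_pos: [609.8, 153.5, 131.9]
ee_rot: [-179.7, 1.1, 86.2]
force: [2.7, -0.1, 2.0]
gripper_width: 0.3
```

```bash
python3 -c "
from h import *
where((60,141,135))"
```

```text
t 6.25 world [609.8 153.5 131.9] cut [ 75.9 140.2 131.9] rot [-179.7     1.15   86.16] F(cut) [2.7 0.1 2. ] w 0.3
yaw units to go -0.04
units dx,dy,dz: [ 0.04 -0.79 -0.15]
```

Call:
drive_tool(
  moves=[
    {"claw": 1,"dx": 0,"dy": -0.5,"dz": -0.1,"yaw": 0},
    {"claw": 1,"dx": 0,"dy": -0.5,"dz": -0.1,"yaw": 0},
    {"claw": 1,"dx": 0,"dy": -0.5,"dz": -0.1,"yaw": 0},
  ],
)

```text
time_s: 6.62
ee_pos: [578.9, 155.8, 139.4]
ee_rot: [-179.9, 1.1, 86.2]
force: [1.2, -0.3, -0.1]
gripper_width: 0.6
```

```bash
python3 -c "
from h import *
where((24,141,139))"
```

```text
t 6.62 world [578.9 155.8 139.4] cut [ 44.9 140.6 139.4] rot [-179.9     1.11   86.16] F(cut) [ 1.2 -0.2 -0.1] w 0.6
yaw units to go -0.04
units dx,dy,dz: [ 0.01 -1.05  0.02]
```

Call:
drive_tool(
  moves=[
    {"claw": 1,"dx": 0,"dy": -0.5,"dz": 0,"yaw": 0},
    {"claw": 1,"dx": 0,"dy": -0.5,"dz": 0.0,"yaw": 0},
    {"claw": 1,"dx": 0,"dy": -0.3,"dz": 0.3,"yaw": 0},
  ],
)

```text
time_s: 7.0
ee_pos: [551.0, 157.9, 134.4]
ee_rot: [-180.0, 1.1, 86.2]
force: [-0.2, -0.1, 1.4]
gripper_width: 0.7
```

```bash
python3 -c "
from h import *
where((8,141,126))
s=snap('scene','s3')
c=s['color'][130:260,240:380]; cv2.imwrite('pics/s3c.png',cv2.resize(c,None,fx=5,fy=5,interpolation=cv2.INTER_CUBIC))
"
```

```text
t 7.0 world [551.  157.9 134.4] cut [ 17.  141.  134.4] rot [-179.99    1.06   86.16] F(cut) [-0.2 -0.1  1.4] w 0.7
yaw units to go -0.04
units dx,dy,dz: [-0.   -0.45  0.42]
```

View pics/s3c.png

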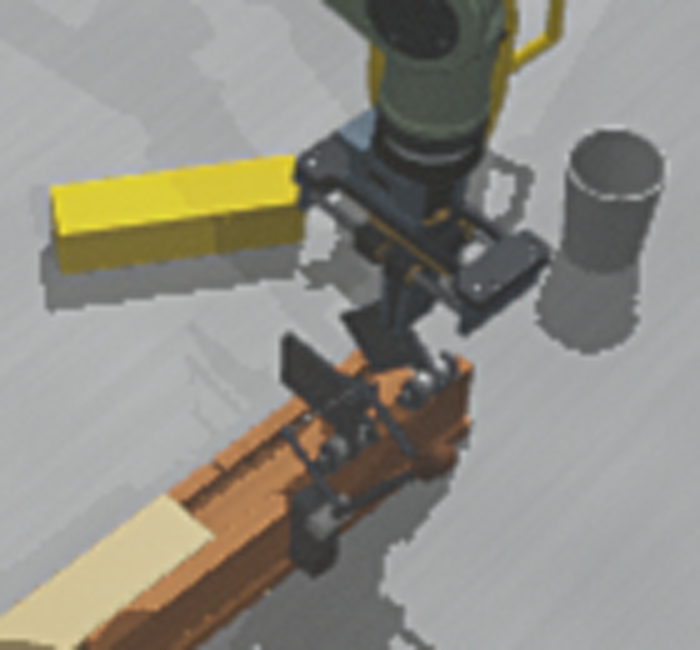

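The far flag is swinging down with the tip in contact, about 40° left to go. The near flag is unchanged.

Call:
drive_tool(
  moves=[
    {"claw": 1,"dx": 0,"dy": -0.4,"dz": 0.4,"yaw": 0},
    {"claw": 1,"dx": 0,"dy": -0.3,"dz": 0.4,"yaw": 0},
    {"claw": 1,"dx": 0,"dy": -0.2,"dz": 0.4,"yaw": 0},
  ],
)

```text
time_s: 7.42
ee_pos: [530.4, 158.6, 107.6]
ee_rot: [-179.8, 1.1, 86.2]
force: [0.6, 0.6, 1.3]
gripper_width: 0.6
```

```bash
python3 -c "
from h import *
where((-6,141,104))"
```

```text
t 7.42 world [530.4 158.6 107.6] cut [ -3.7 140.5 107.6] rot [-179.81    1.09   86.16] F(cut) [0.5 0.6 1.3] w 0.6
yaw units to go -0.04
units dx,dy,dz: [ 0.03 -0.12  0.18]
```

Call:
drive_tool(
  moves=[
    {"claw": 1,"dx": 0,"dy": -0.2,"dz": 0.15,"yaw": 0},
    {"claw": 1,"dx": 0,"dy": -0.1,"dz": 0.1,"yaw": 0},
  ],
)

```text
time_s: 7.68
ee_pos: [526.8, 158.9, 103.8]
ee_rot: [179.8, 1.1, 86.2]
force: [1.6, -1.5, 12.8]
gripper_width: 0.5
```

Call:
drive_tool(
  moves=[
    {"claw": 1,"dx": 0,"dy": 0,"dz": 0.15,"yaw": 0},
  ],
)

```text
time_s: 7.8
ee_pos: [526.8, 158.9, 103.1]
ee_rot: [179.8, 1.0, 86.2]
force: [-7.6, -1.3, 22.0]
gripper_width: 0.4
```

Call:
drive_tool(
  moves=[
    {"claw": 1,"dx": 0,"dy": 0,"dz": 0.15,"yaw": 0},
  ],
)

```text
time_s: 7.92
ee_pos: [526.8, 158.9, 103.0]
ee_rot: [179.7, 1.0, 86.2]
force: [-5.6, -1.2, 22.6]
gripper_width: 0.6
```

Call:
drive_tool(
  moves=[
    {"claw": 1,"dx": 0,"dy": 0,"dz": -0.5,"yaw": 0},
    {"claw": 1,"dx": 0,"dy": 0,"dz": -1,"yaw": 0},
    {"claw": 1,"dx": 0,"dy": 0,"dz": -1,"yaw": 0},
    {"claw": 1,"dx": 0,"dy": 0,"dz": -1,"yaw": 0},
    {"claw": 1,"dx": 0,"dy": 0,"dz": -1,"yaw": 0},
  ],
)

```text
time_s: 8.55
ee_pos: [522.8, 159.7, 192.8]
ee_rot: [-179.7, 1.2, 86.2]
force: [0.6, -0.5, -0.5]
gripper_width: 0.8
```

Call:
drive_tool(
  moves=[
    {"claw": 1,"dx": 0,"dy": -0.3,"dz": -1,"yaw": 0},
    {"claw": 1,"dx": 0,"dy": -0.3,"dz": -1,"yaw": 0},
    {"claw": 1,"dx": 0,"dy": -0.3,"dz": -1,"yaw": 0},
    {"claw": 1,"dx": 0,"dy": -0.3,"dz": -1,"yaw": 0},
    {"claw": 1,"dx": 0,"dy": -0.3,"dz": -1,"yaw": 0},
  ],
)

```text
time_s: 9.18
ee_pos: [489.9, 163.2, 293.0]
ee_rot: [-179.2, 1.4, 86.1]
force: [0.3, 0.2, -0.4]
gripper_width: 0.3
```

Call:
drive_tool(
  moves=[
    {"claw": 1,"dx": -1,"dy": 0,"dz": -0.5,"yaw": 0},
    {"claw": 1,"dx": -1,"dy": 0,"dz": 0,"yaw": 0},
    {"claw": 1,"dx": -1,"dy": 0,"dz": 0,"yaw": 0},
    {"claw": 1,"dx": -1,"dy": 0,"dz": 0,"yaw": 0},
    {"claw": 1,"dx": -1,"dy": 0,"dz": 0,"yaw": 0},
  ],
)

```text
time_s: 9.8
ee_pos: [481.2, 56.9, 304.3]
ee_rot: [-178.9, 1.6, 86.2]
force: [-0.4, 0.8, -0.1]
gripper_width: 0.6
```

```bash
python3 -c "
from h import *
where((-10,-310,280))
s=snap('scene','s4')
c=s['color'][160:260,260:360]; cv2.imwrite('pics/s4c.png',cv2.resize(c,None,fx=6,fy=6,interpolation=cv2.INTER_CUBIC))
"
```

```text
t 9.8 world [481.2  56.9 304.3] cut [-46.6  36.  304.3] rot [-178.89    1.59   86.23] F(cut) [-0.4  0.8 -0.1] w 0.6
yaw units to go -0.03
units dx,dy,dz: [-17.29   1.91   1.21]
```

View pics/s4c.png

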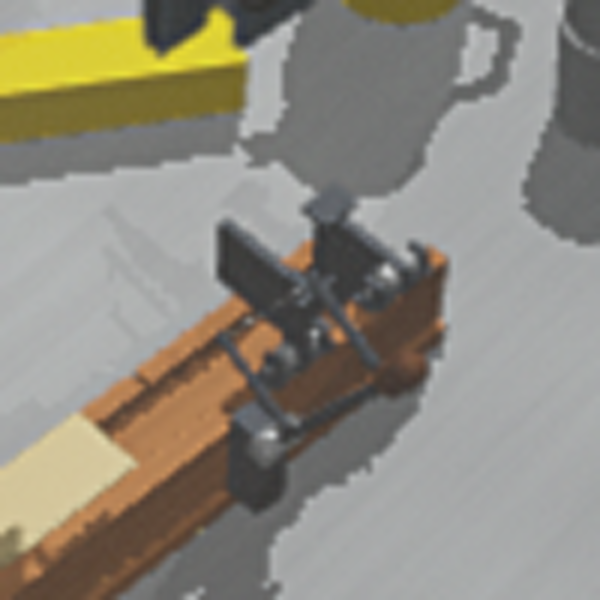

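Call:
drive_tool(
  moves=[
    {"claw": 0.55,"dx": -1,"dy": 0.1,"dz": 0,"yaw": 0},
    {"claw": 0.55,"dx": -1,"dy": 0.1,"dz": 0,"yaw": 0},
    {"claw": 0.55,"dx": -1,"dy": 0.1,"dz": 0,"yaw": 0},
    {"claw": 0.55,"dx": -1,"dy": 0.1,"dz": 0,"yaw": 0},
    {"claw": 0.55,"dx": -1,"dy": 0.1,"dz": 0,"yaw": 0},
  ],
)

```text
time_s: 10.48
ee_pos: [481.1, -51.6, 304.1]
ee_rot: [-178.4, 1.8, 86.0]
force: [-0.2, -0.3, 0.6]
gripper_width: 20.4
```

Call:
drive_tool(
  moves=[
    {"claw": 0.55,"dx": -1,"dy": 0.1,"dz": 0,"yaw": 0},
    {"claw": 0.55,"dx": -1,"dy": 0.1,"dz": 0,"yaw": 0},
    {"claw": 0.55,"dx": -1,"dy": 0.1,"dz": 0,"yaw": 0},
    {"claw": 0.55,"dx": -1,"dy": 0.1,"dz": 0,"yaw": 0},
    {"claw": 0.55,"dx": -1,"dy": 0.1,"dz": 0,"yaw": 0},
  ],
)

```text
time_s: 11.1
ee_pos: [480.6, -157.8, 303.8]
ee_rot: [-177.9, 1.8, 85.9]
force: [0.5, 0.8, 0.7]
gripper_width: 20.7
```

Call:
drive_tool(
  moves=[
    {"claw": 0.55,"dx": -1,"dy": 0.1,"dz": 0,"yaw": 0},
    {"claw": 0.55,"dx": -1,"dy": 0.1,"dz": 0,"yaw": 0},
    {"claw": 0.55,"dx": -1,"dy": 0.1,"dz": 0,"yaw": 0},
    {"claw": 0.55,"dx": -1,"dy": 0.1,"dz": 0,"yaw": 0},
    {"claw": 0.55,"dx": -1,"dy": 0.1,"dz": 0,"yaw": 0},
  ],
)

```text
time_s: 11.72
ee_pos: [480.7, -264.1, 304.0]
ee_rot: [-177.6, 1.7, 85.8]
force: [1.1, -0.6, -0.2]
gripper_width: 20.5
```

```bash
python3 -c "
from h import *
where((1,-305,60))"
```

```text
t 11.72 world [ 480.7 -264.1  304. ] cut [ -27.5 -284.5  304. ] rot [-177.56    1.68   85.76] F(cut) [ 1.2 -0.6 -0.2] w 20.5
yaw units to go -0.09
units dx,dy,dz: [-1.01  1.44 12.2 ]
```

Call:
drive_tool(
  moves=[
    {"claw": 0.55,"dx": -1,"dy": 0.5,"dz": 0,"yaw": -0.1},
    {"claw": 0.55,"dx": -0.4,"dy": 0.5,"dz": 1,"yaw": 0},
    {"claw": 0.55,"dx": 0,"dy": 0.4,"dz": 1,"yaw": 0},
    {"claw": 0.55,"dx": 0,"dy": 0,"dz": 1,"yaw": 0},
    {"claw": 0.55,"dx": 0,"dy": 0,"dz": 1,"yaw": 0},
  ],
)

```text
time_s: 12.35
ee_pos: [504.7, -303.4, 222.6]
ee_rot: [-177.7, 1.8, 86.5]
force: [-0.0, -0.3, -0.3]
gripper_width: 20.6
```

Call:
drive_tool(
  moves=[
    {"claw": 0.55,"dx": 0,"dy": 0,"dz": 1,"yaw": 0},
    {"claw": 0.55,"dx": 0,"dy": 0,"dz": 1,"yaw": 0},
    {"claw": 0.55,"dx": 0,"dy": 0,"dz": 1,"yaw": 0},
    {"claw": 0.55,"dx": 0,"dy": 0,"dz": 1,"yaw": 0},
  ],
)

```text
time_s: 12.85
ee_pos: [501.4, -309.0, 139.6]
ee_rot: [-177.7, 1.8, 86.5]
force: [-0.3, 0.7, 0.1]
gripper_width: 20.7
```

```bash
python3 -c "
from h import *
where((1,-300,30))
t=snap('top','t5');s=snap('scene','s5')
c=t['color'][100:250,190:390]; cv2.imwrite('pics/t5c.png',cv2.resize(c,None,fx=4,fy=4,interpolation=cv2.INTER_CUBIC))
c=s['color'][170:320,180:360]; cv2.imwrite('pics/s5c.png',cv2.resize(c,None,fx=4,fy=4,interpolation=cv2.INTER_CUBIC))
"
```

```text
t 12.85 world [ 501.4 -309.   139.6] cut [  -4.1 -328.1  139.6] rot [-177.73    1.77   86.46] F(cut) [-0.4  0.7  0.1] w 20.7
yaw units to go -0.0
units dx,dy,dz: [1.4  0.26 5.48]
```

View pics/t5c.png

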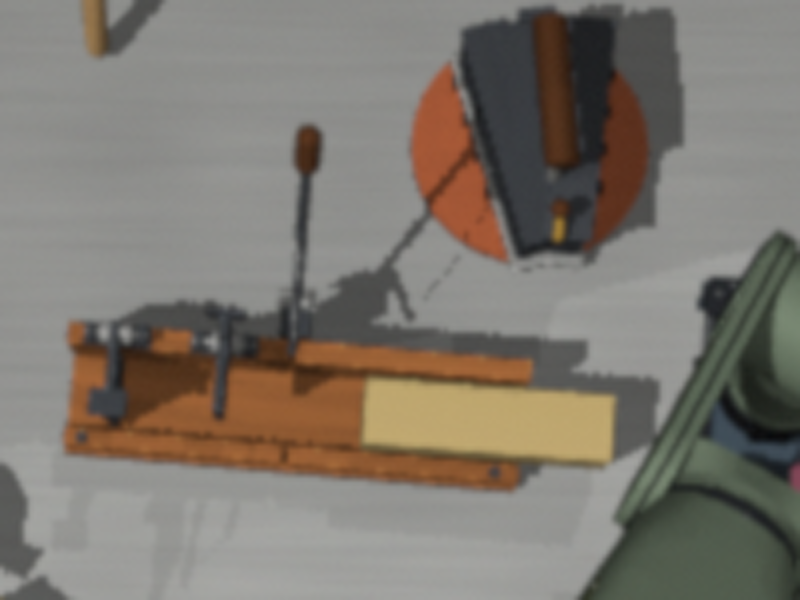

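View pics/s5c.png

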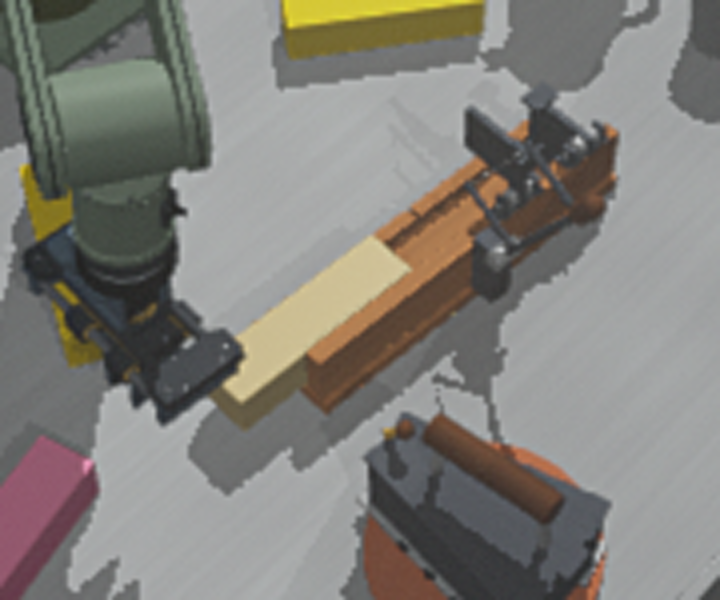

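Call:
drive_tool(
  moves=[
    {"claw": 0.55,"dx": 0.8,"dy": 0.2,"dz": 0,"yaw": 0},
    {"claw": 0.55,"dx": 0.4,"dy": 0.1,"dz": 1,"yaw": 0},
    {"claw": 0.55,"dx": 0.1,"dy": 0.05,"dz": 1,"yaw": 0},
    {"claw": 0.55,"dx": 0,"dy": 0.05,"dz": 1,"yaw": 0},
    {"claw": 0.55,"dx": 0,"dy": 0,"dz": 1,"yaw": 0},
  ],
)

```text
time_s: 13.58
ee_pos: [512.4, -283.2, 61.7]
ee_rot: [-178.2, 1.9, 86.5]
force: [-0.1, 1.0, -0.5]
gripper_width: 20.6
```

```bash
python3 -c "
from h import *
where((1,-300,29))"
```

```text
t 13.57 world [ 512.4 -283.2   61.7] cut [   5.4 -301.6   61.7] rot [-178.2     1.86   86.49] F(cut) [-0.2  1.  -0.5] w 20.6
yaw units to go -0.0
units dx,dy,dz: [ 0.08 -0.22  1.64]
```

Call:
drive_tool(
  moves=[
    {"claw": 0.55,"dx": 0,"dy": -0.2,"dz": 0.8,"yaw": 0},
    {"claw": 0.55,"dx": 0,"dy": 0,"dz": 0.6,"yaw": 0},
    {"claw": 0.55,"dx": 0.5,"dy": 0,"dz": 0,"yaw": 0},
  ],
)

```text
time_s: 13.95
ee_pos: [510.3, -272.3, 34.0]
ee_rot: [-178.4, 1.9, 86.5]
force: [0.5, 1.0, 0.3]
gripper_width: 20.7
```

```bash
python3 -c "
from h import *
where((1,-275,29))"
```

```text
t 13.95 world [ 510.3 -272.3   34. ] cut [   2.5 -290.9   34. ] rot [-178.36    1.88   86.53] F(cut) [0.4 1.1 0.3] w 20.7
yaw units to go 0.0
units dx,dy,dz: [ 0.8  -0.08  0.25]
```

Call:
drive_tool(
  moves=[
    {"claw": 0.55,"dx": 0.3,"dy": 0,"dz": 0.2,"yaw": 0},
    {"claw": 0.55,"dx": 0,"dy": 0,"dz": 0,"yaw": 0},
  ],
)

```text
time_s: 14.2
ee_pos: [511.8, -265.1, 30.9]
ee_rot: [-178.5, 1.9, 86.6]
force: [-0.9, 0.8, -0.0]
gripper_width: 20.3
```

```bash
cat >> h.py <<'E'
def avgF(n=8):
    L=[];P=[]
    for i in range(n):
        grab_frame('top'); s=telemetry.state(); F=s['force']; L.append([F[:2]@EX,F[:2]@EY,F[2]]); P.append(w2c(s['ee_pos']))
    L=np.array(L); print('F(cut) mean',L.mean(0).round(2),'sd',L.std(0).round(2),'Fy first/last',L[0,1].round(1),L[-1,1].round(1),'pos',np.mean(P,0).round(2))
E
python3 -c "
from h import *
where((1,-275,29));avgF()"
```

```text
t 14.2 world [ 511.8 -265.1   30.9] cut [   3.6 -283.6   30.9] rot [-178.48    1.91   86.6 ] F(cut) [-1.   0.7 -0. ] w 20.3
yaw units to go 0.01
units dx,dy,dz: [ 0.43 -0.13  0.1 ]
F(cut) mean [ 0.04 -0.1   0.18] sd [0.42 0.38 0.65] Fy first/last -0.3 0.3 pos [   3.66 -284.44   31.01]
```

Call:
drive_tool(
  moves=[
    {"claw": 0.55,"dx": 0.25,"dy": -0.1,"dz": 0.05,"yaw": 0},
    {"claw": 0.55,"dx": 0.2,"dy": 0,"dz": 0,"yaw": 0},
    {"claw": 0.55,"dx": 0.2,"dy": 0,"dz": 0,"yaw": 0},
    {"claw": 0.55,"dx": 0.2,"dy": 0,"dz": 0,"yaw": 0},
  ],
)

```text
time_s: 15.1
ee_pos: [510.5, -248.9, 29.4]
ee_rot: [-178.5, 2.0, 86.5]
force: [-0.1, -2.4, 0.8]
gripper_width: 20.4
```

```bash
python3 -c "
from h import *
where((1,-275,29))"
```

```text
t 15.1 world [ 510.5 -248.9   29.4] cut [   1.4 -267.6   29.4] rot [-178.52    1.99   86.52] F(cut) [ 0.  -2.4  0.8] w 20.4
yaw units to go 0.0
units dx,dy,dz: [-0.37 -0.02  0.02]
```

Call:
drive_tool(
  moves=[
    {"claw": 0.55,"dx": 0.4,"dy": 0,"dz": 0,"yaw": 0},
    {"claw": 0.55,"dx": 0.4,"dy": 0,"dz": 0,"yaw": 0},
    {"claw": 0.55,"dx": 0.4,"dy": 0,"dz": 0,"yaw": 0},
    {"claw": 0.55,"dx": 0.4,"dy": 0,"dz": 0,"yaw": 0},
    {"claw": 0.55,"dx": 0.4,"dy": 0,"dz": 0,"yaw": 0},
  ],
)

```text
time_s: 15.72
ee_pos: [513.6, -206.7, 28.4]
ee_rot: [-178.6, 2.0, 86.5]
force: [-0.0, -1.6, 1.4]
gripper_width: 20.6
```

```bash
python3 -c "
from h import *
where((1,-100,29))"
```

```text
t 15.72 world [ 513.6 -206.7   28.4] cut [   1.9 -225.2   28.4] rot [-178.6     2.05   86.53] F(cut) [ 0.1 -1.6  1.4] w 20.6
yaw units to go 0.0
units dx,dy,dz: [ 6.26 -0.04 -0.03]
```

Call:
drive_tool(
  moves=[
    {"claw": 0.55,"dx": 0.4,"dy": 0,"dz": -0.03,"yaw": 0},
    {"claw": 0.55,"dx": 0.4,"dy": 0,"dz": -0.03,"yaw": 0},
    {"claw": 0.55,"dx": 0.4,"dy": -0.02,"dz": -0.03,"yaw": 0},
    {"claw": 0.55,"dx": 0.4,"dy": -0.02,"dz": -0.03,"yaw": 0},
    {"claw": 0.55,"dx": 0.4,"dy": 0,"dz": -0.03,"yaw": 0},
  ],
)

```text
time_s: 16.35
ee_pos: [514.5, -163.1, 29.3]
ee_rot: [-178.5, 2.0, 86.5]
force: [-0.2, -1.2, -0.7]
gripper_width: 20.2
```

Call:
drive_tool(
  moves=[
    {"claw": 0.55,"dx": 0.4,"dy": 0,"dz": -0.03,"yaw": 0},
    {"claw": 0.55,"dx": 0.4,"dy": 0,"dz": -0.03,"yaw": 0},
    {"claw": 0.55,"dx": 0.4,"dy": -0.02,"dz": -0.03,"yaw": 0},
    {"claw": 0.55,"dx": 0.4,"dy": 0,"dz": -0.03,"yaw": 0},
    {"claw": 0.55,"dx": 0.4,"dy": 0,"dz": -0.03,"yaw": 0},
  ],
)

```text
time_s: 16.98
ee_pos: [516.6, -120.2, 31.0]
ee_rot: [-178.5, 2.0, 86.5]
force: [-0.4, -0.9, -0.8]
gripper_width: 20.7
```

```bash
python3 -c "
from h import *
where((1,-100,29)); avgF(3)
t=snap('top','t6');s=snap('scene','s6')
c=t['color'][120:240,190:360]; cv2.imwrite('pics/t6c.png',cv2.resize(c,None,fx=4.7,fy=4.7,interpolation=cv2.INTER_CUBIC))
c=s['color'][170:290,220:360]; cv2.imwrite('pics/s6c.png',cv2.resize(c,None,fx=5,fy=5,interpolation=cv2.INTER_CUBIC))
"
```

```text
t 16.98 world [ 516.6 -120.2   31. ] cut [  -0.4 -138.7   31. ] rot [-178.46    1.98   86.54] F(cut) [-0.3 -0.9 -0.8] w 20.7
yaw units to go 0.01
units dx,dy,dz: [1.93 0.07 0.1 ]
F(cut) mean [-0.28  0.37  0.1 ] sd [0.26 0.36 0.36] Fy first/last 0.8 -0.1 pos [  -0.41 -138.15   31.03]
```

View pics/t6c.png

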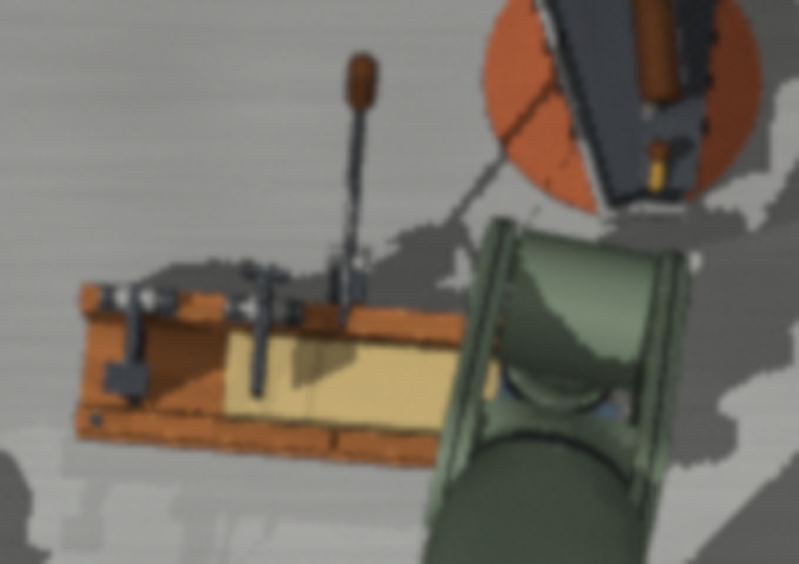

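View pics/s6c.png

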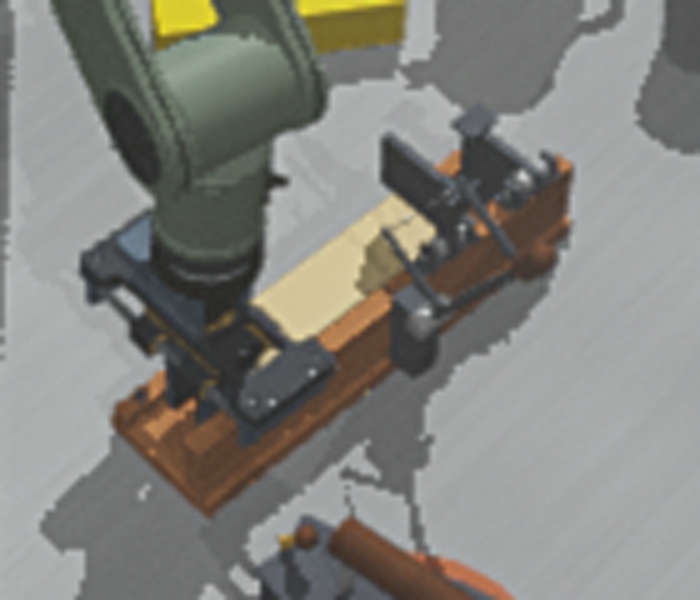

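```bash
python3 -c "
from h import *
t=load('top0'); T=lambda u,v:(190+u/4.7-.4,120+v/4.7-.4)
for n,u,v,z in(('front fence',230,332,68),('front lip',226,415,68),('blade near edge',145,335,100),('blade far edge',127,335,100),('tab L',104,378,105),('tab R',148,378,105)):
  print(n,w2c(onz(t,*T(u,v),z)).round(1))"
```

```text
front fence [28.4 78.  68. ]
front lip [-28.4  75.7  68. ]
blade near edge [ 16.7 132.3 100. ]
blade far edge [ 15.7 144.2 100. ]
tab L [-15.  156.1 105. ]
tab R [-12.6 127.2 105. ]
```

Call:
drive_tool(
  moves=[
    {"claw": 0.55,"dx": 0.4,"dy": 0.02,"dz": 0.03,"yaw": 0},
    {"claw": 0.55,"dx": 0.4,"dy": 0.02,"dz": 0.03,"yaw": 0},
    {"claw": 0.55,"dx": 0.4,"dy": 0,"dz": 0,"yaw": 0},
    {"claw": 0.55,"dx": 0.3,"dy": 0,"dz": 0,"yaw": 0},
    {"claw": 0.55,"dx": 0.2,"dy": 0,"dz": 0,"yaw": 0},
  ],
)

```text
time_s: 17.85
ee_pos: [520.2, -85.8, 29.0]
ee_rot: [-178.5, 2.1, 86.5]
force: [0.1, -2.4, 1.2]
gripper_width: 20.6
```

```bash
python3 -c "
from h import *
where((0,-80,29)); avgF(2)"
```

```text
t 17.85 world [520.2 -85.8  29. ] cut [   1.1 -104.1   29. ] rot [-178.55    2.05   86.52] F(cut) [ 0.3 -2.4  1.2] w 20.6
yaw units to go 0.0
units dx,dy,dz: [ 1.2  -0.05 -0.  ]
F(cut) mean [0.7  0.78 0.34] sd [0.3 0.3 0.5] Fy first/last 0.5 1.1 pos [   0.96 -103.71   28.86]
```

Call:
drive_tool(
  moves=[
    {"claw": 0.55,"dx": 0.15,"dy": 0,"dz": 0,"yaw": 0},
    {"claw": 0.55,"dx": 0.15,"dy": 0,"dz": 0,"yaw": 0},
    {"claw": 0.55,"dx": 0.15,"dy": 0,"dz": 0,"yaw": 0},
    {"claw": 0.55,"dx": 0.15,"dy": 0,"dz": 0,"yaw": 0},
  ],
)

```text
time_s: 18.45
ee_pos: [520.9, -73.5, 28.5]
ee_rot: [-178.5, 2.1, 86.5]
force: [-0.0, -2.6, 1.4]
gripper_width: 20.2
```

Call:
drive_tool(
  moves=[
    {"claw": 0.55,"dx": 0.15,"dy": 0,"dz": 0,"yaw": 0},
    {"claw": 0.55,"dx": 0.15,"dy": 0,"dz": 0,"yaw": 0},
  ],
)

```text
time_s: 18.7
ee_pos: [521.3, -67.1, 28.3]
ee_rot: [-178.5, 2.1, 86.5]
force: [0.2, -1.7, 1.5]
gripper_width: 20.5
```

Call:
drive_tool(
  moves=[
    {"claw": 0.55,"dx": 0.15,"dy": 0,"dz": 0,"yaw": 0},
  ],
)

```text
time_s: 18.82
ee_pos: [521.5, -63.9, 28.2]
ee_rot: [-178.5, 2.1, 86.5]
force: [0.2, -2.4, 1.6]
gripper_width: 20.7
```

```bash
python3 -c "
from h import *
where((0,-80,29))"
```

```text
t 18.82 world [521.5 -63.9  28.2] cut [  1.  -82.2  28.2] rot [-178.54    2.05   86.49] F(cut) [ 0.4 -2.4  1.6] w 20.7
yaw units to go -0.0
units dx,dy,dz: [ 0.11 -0.05 -0.04]
```

Call:
drive_tool(
  moves=[
    {"claw": 0.55,"dx": 0.1,"dy": 0,"dz": -0.02,"yaw": 0},
  ],
)

```text
time_s: 18.95
ee_pos: [521.5, -61.6, 28.3]
ee_rot: [-178.5, 2.0, 86.5]
force: [-0.2, -1.5, -0.4]
gripper_width: 20.7
```

Call:
drive_tool(
  moves=[
    {"claw": 0.55,"dx": 0.1,"dy": 0,"dz": -0.02,"yaw": 0},
  ],
)

```text
time_s: 19.08
ee_pos: [521.3, -59.5, 28.4]
ee_rot: [-178.5, 2.1, 86.5]
force: [-0.5, -3.3, -1.5]
gripper_width: 20.5
```

Call:
drive_tool(
  moves=[
    {"claw": 0.55,"dx": 0.1,"dy": 0,"dz": -0.02,"yaw": 0},
  ],
)

```text
time_s: 19.2
ee_pos: [521.0, -57.7, 28.5]
ee_rot: [-178.4, 2.1, 86.5]
force: [0.3, -4.1, -1.7]
gripper_width: 20.8
```

Call:
drive_tool(
  moves=[
    {"claw": 0.55,"dx": 0.1,"dy": 0,"dz": -0.02,"yaw": 0},
  ],
)

```text
time_s: 19.32
ee_pos: [520.9, -55.8, 28.6]
ee_rot: [-178.4, 2.1, 86.5]
force: [-0.7, -5.0, -1.4]
gripper_width: 20.4
```

Call:
drive_tool(
  moves=[
    {"claw": 0.55,"dx": 0.05,"dy": 0,"dz": 0,"yaw": 0},
  ],
)

```text
time_s: 19.45
ee_pos: [520.9, -55.7, 28.6]
ee_rot: [-178.4, 2.2, 86.6]
force: [-0.4, -8.5, -0.2]
gripper_width: 20.6
```

Call:
drive_tool(
  moves=[
    {"claw": 0.55,"dx": 0.05,"dy": 0,"dz": 0,"yaw": 0},
  ],
)

```text
time_s: 19.58
ee_pos: [520.9, -55.8, 28.6]
ee_rot: [-178.4, 2.3, 86.6]
force: [-0.1, -9.4, -0.4]
gripper_width: 20.6
```

Call:
drive_tool(
  moves=[
    {"claw": 0.55,"dx": 0.05,"dy": 0,"dz": 0,"yaw": 0},
  ],
)

```text
time_s: 19.7
ee_pos: [520.9, -55.9, 28.7]
ee_rot: [-178.4, 2.4, 86.6]
force: [-0.8, -7.7, -1.1]
gripper_width: 20.3
```

Call:
drive_tool(
  moves=[
    {"claw": 0.55,"dx": 0.05,"dy": 0,"dz": 0,"yaw": 0},
  ],
)

```text
time_s: 19.82
ee_pos: [520.9, -56.0, 28.7]
ee_rot: [-178.4, 2.5, 86.7]
force: [-1.4, -7.8, -0.3]
gripper_width: 20.5
```

Call:
drive_tool(
  moves=[
    {"claw": 0.55,"dx": 0.065,"dy": 0,"dz": 0,"yaw": 0},
  ],
)

```text
time_s: 19.95
ee_pos: [520.9, -56.0, 28.7]
ee_rot: [-178.4, 2.7, 86.7]
force: [-0.9, -8.9, -1.4]
gripper_width: 20.9
```

```bash
python3 -c "
from h import *
where((0,-80,29)); avgF(6)"
```

```text
t 19.95 world [520.9 -56.   28.7] cut [ -0.  -74.3  28.7] rot [-178.36    2.66   86.69] F(cut) [-0.3 -8.9 -1.4] w 20.9
yaw units to go 0.02
units dx,dy,dz: [-0.28  0.   -0.01]
F(cut) mean [-0.26 -8.46 -0.98] sd [0.55 0.32 0.31] Fy first/last -8.7 -7.8 pos [-5.000e-02 -7.432e+01  2.875e+01]
```

Call:
drive_tool(
  moves=[
    {"claw": 0.55,"dx": 0.08,"dy": 0,"dz": 0,"yaw": 0},
  ],
)

```text
time_s: 20.38
ee_pos: [520.9, -56.0, 28.8]
ee_rot: [-178.4, 2.8, 86.7]
force: [-0.5, -10.8, -0.1]
gripper_width: 20.2
```

```bash
python3 -c "
from h import *
where((0,-80,29)); avgF(5)
t=snap('top','t7');s=snap('scene','s7')
c=t['color'][120:240,190:360]; cv2.imwrite('pics/t7c.png',cv2.resize(c,None,fx=4.7,fy=4.7,interpolation=cv2.INTER_CUBIC))
c=s['color'][170:290,220:360]; cv2.imwrite('pics/s7c.png',cv2.resize(c,None,fx=5,fy=5,interpolation=cv2.INTER_CUBIC))
"
```

```text
t 20.38 world [520.9 -56.   28.8] cut [ -0.1 -74.3  28.8] rot [-178.36    2.8    86.72] F(cut) [  0.2 -10.8  -0.1] w 20.2
yaw units to go 0.03
units dx,dy,dz: [-0.28  0.   -0.01]
F(cut) mean [ 0.41 -9.6  -0.94] sd [0.39 0.65 0.42] Fy first/last -9.9 -8.5 pos [-5.000e-02 -7.433e+01  2.880e+01]
```

View pics/t7c.png

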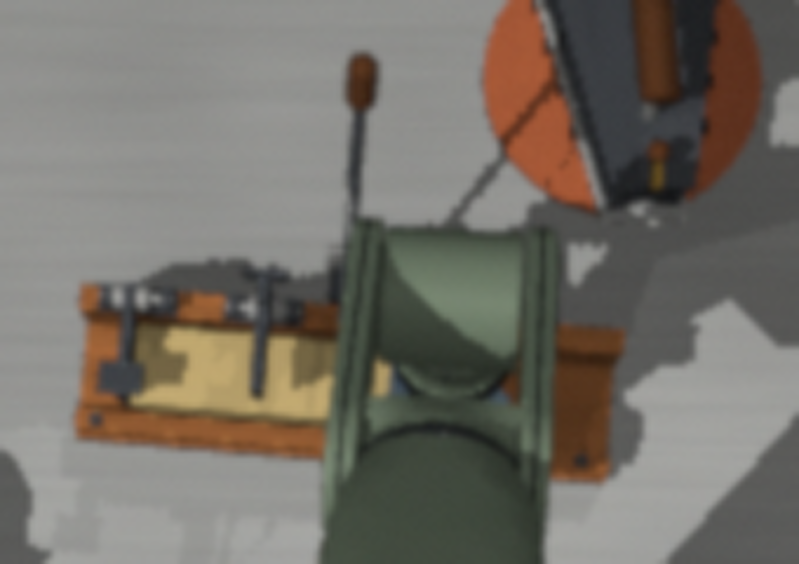

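View pics/s7c.png

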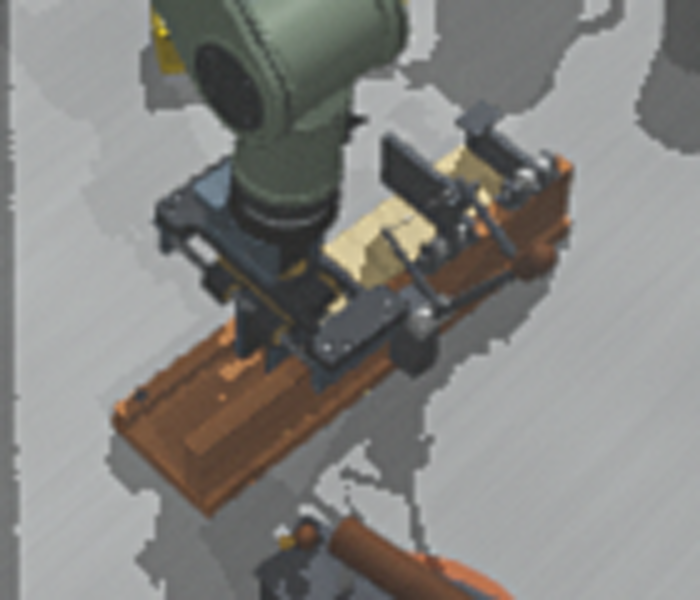

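Call:
drive_tool(
  moves=[
    {"claw": 0.55,"dx": 0.09,"dy": 0,"dz": 0,"yaw": 0},
  ],
)

```text
time_s: 20.85
ee_pos: [520.9, -56.0, 28.9]
ee_rot: [-178.4, 3.0, 86.8]
force: [-0.1, -11.0, -0.8]
gripper_width: 20.5
```

```bash
python3 -c "
from h import *
avgF(8)"
```

```text
F(cut) mean [ -0.12 -10.96  -0.75] sd [0.49 0.5  0.33] Fy first/last -11.6 -11.1 pos [-4.000e-02 -7.438e+01  2.884e+01]
```

Call:
drive_tool(
  moves=[
    {"claw": 0.55,"dx": -0.1,"dy": 0,"dz": 0,"yaw": 0},
    {"claw": 0.55,"dx": -0.3,"dy": 0,"dz": 0,"yaw": 0},
    {"claw": 0.55,"dx": -0.6,"dy": 0,"dz": 0,"yaw": 0},
    {"claw": 0.55,"dx": -1,"dy": 0,"dz": 0,"yaw": 0},
    {"claw": 0.55,"dx": -1,"dy": 0,"dz": -0.1,"yaw": 0},
  ],
)

```text
time_s: 21.88
ee_pos: [518.0, -116.1, 34.3]
ee_rot: [-178.4, 2.8, 86.8]
force: [1.3, -0.3, -0.3]
gripper_width: 20.8
```

Call:
drive_tool(
  moves=[
    {"claw": 0.55,"dx": -0.6,"dy": 0,"dz": -0.5,"yaw": 0},
    {"claw": 0.55,"dx": -0.6,"dy": -0.1,"dz": -1,"yaw": 0},
    {"claw": 0.55,"dx": -0.6,"dy": -0.1,"dz": -1,"yaw": 0},
    {"claw": 0.55,"dx": -0.6,"dy": -0.1,"dz": -1,"yaw": 0},
    {"claw": 0.55,"dx": -0.6,"dy": -0.1,"dz": -1,"yaw": 0},
  ],
)

```text
time_s: 22.5
ee_pos: [508.5, -174.3, 131.4]
ee_rot: [-178.4, 2.7, 86.7]
force: [-0.4, -0.3, 0.5]
gripper_width: 20.3
```

Call:
drive_tool(
  moves=[
    {"claw": 0.55,"dx": -1,"dy": 0,"dz": -1,"yaw": 0},
    {"claw": 0.55,"dx": -1,"dy": 0,"dz": -1,"yaw": 0},
    {"claw": 0.55,"dx": -1,"dy": 0,"dz": -1,"yaw": 0},
    {"claw": 0.55,"dx": -1,"dy": 0,"dz": -1,"yaw": 0},
    {"claw": 0.55,"dx": -1,"dy": 0,"dz": -1,"yaw": 0},
  ],
)

```text
time_s: 23.12
ee_pos: [505.0, -272.0, 243.4]
ee_rot: [-178.6, 2.6, 86.7]
force: [-0.4, 0.3, 0.5]
gripper_width: 20.6
```

```bash
python3 -c "
from h import *
where()
t=snap('top','t8');s=snap('scene','s8')
c=t['color'][120:240,190:360]; cv2.imwrite('pics/t8c.png',cv2.resize(c,None,fx=4.7,fy=4.7,interpolation=cv2.INTER_CUBIC))
cv2.imwrite('pics/s8b.png',cv2.resize(s['color'],(800,600)))
c=s['color'][170:290,220:360]; cv2.imwrite('pics/s8c.png',cv2.resize(c,None,fx=5,fy=5,interpolation=cv2.INTER_CUBIC))
"
```

```text
t 23.12 world [ 505.  -272.   243.4] cut [  -2.7 -290.9  243.4] rot [-178.64    2.63   86.74] F(cut) [-0.4  0.2  0.5] w 20.6
yaw units to go 0.03
```

View pics/t8c.png

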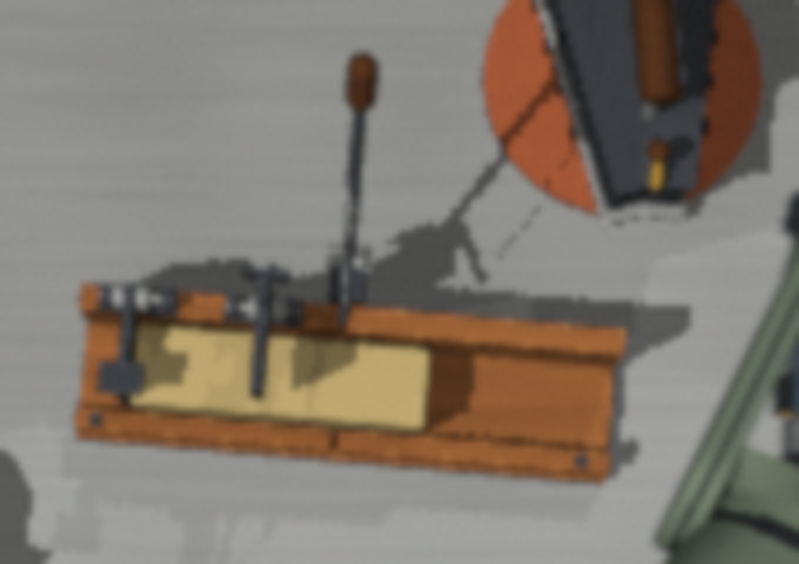

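View pics/s8c.png

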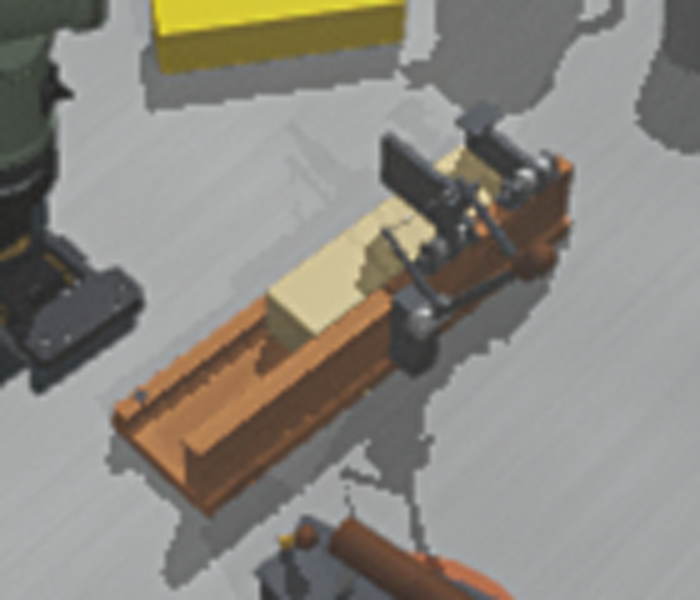

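View pics/s8b.png

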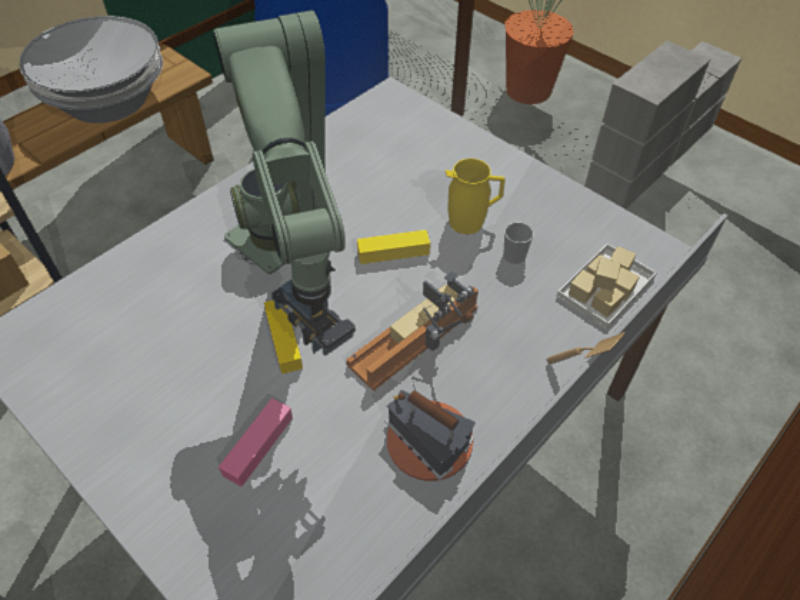

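```bash
python3 -c "
from h import *
t=load('t8'); T=lambda u,v:(190+u/4.7-.4,120+v/4.7-.4)
for n,u,v,z in(('back fence',431,349,68),('back lip',427,431,68),('blade near edge',138,335,100),('tab L',98,376,105),('tab R',143,376,105)):
  print(n,w2c(onz(t,*T(u,v),z)).round(1))
a=load('top0')['color'].astype(int);b=t['color'].astype(int)
m=np.abs(a-b).max(2)>40
for n,(y0,y1,x0,x1) in dict(iron=(95,170,285,360),jug=(220,275,95,155),cup=(175,210,118,152)).items(): print(n,m[y0:y1,x0:x1].sum())
print(job.job_done())"
```

```text
back fence [ 27.9 -58.9  68. ]
back lip [-28.2 -60.4  68. ]
blade near edge [ 16.3 136.9 100. ]
tab L [-14.  160.2 105. ]
tab R [-11.5 130.6 105. ]
iron 22
jug 180
cup 0
the job is handed in; nothing more can be done
None
```

I flipped the far stop fully down and pushed the bar along the channel against it until the loose hinge stopped giving. Then I backed the arm clear and handed the job in after about 23 s of the 72 s.

- **Stop down:** the far flag reached its solid rest under about 22 N of downward push. The pictures show it down across the channel, with the near flag still up and looking unchanged.
- **Push force:** sliding the bar took about 2.2 N, and sliding bar and flag together took 4 to 5 N over about 4 mm of play. It then went solid, and I held a final steady push of 11.0 N. That is about 8.8 N on the stop, inside the 7–10 N band and under the 12 N denting limit.
- **Final picture:** the tab moved about 4 mm in the feed direction, which matches the play I felt. The bar's back end lies at cutter y of about -60 mm, so its front is at about 140 mm. The blade edge reads about 137 mm from the top camera, so those two disagree by about 3 mm. The push going solid and the matching tab shift both point to contact. The two back corners differ by 1.5 mm across the bar's width, so it sits square within measuring error.
- **Other things on the table:** the cup and iron pictures barely changed. The jug area showed 180 changed pixels. I think that is the arm and its shadow having moved away, because the jug sits in the same place in both scene views. I did not measure its position separately.
- **Tool tilt:** the tool drifted to about 2–3° of tilt during the push, so the fingers probably met the bar's upper back edge first. The bar still slid evenly.

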